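Snap the terminal plate onto its standoffs

TASK

Take the terminal plate (the one with holes and a terminal block) out of the rack by its top edge and lay it flat on the belt with the block upwards and let go of it. Then take it again by the terminal block, set its four holes over the four snap standoffs of the mounting base and, keeping it nearly level, press it down evenly until all four have clicked through and it sits fully home; let go. Leave the blank plate in the rack and do not disturb the cup, the bottle or the tape roll.

Things in the scene. Friction and masses are not known exactly. Their poses are not given: they have to be found in the camera images.
- terminal_plate: Aluminium plate 110 x 76 x 5 mm, 0.14 kg, with four 11 mm holes and a black terminal block on one face. Origin: centre of the bare face. Axes: x is the plate's normal, out of the block's face; y along the 110 mm; z along the 76 mm. Starts on edge in one of the rack's grooves (either), z up, block facing the robot, leaning by up to 0.12 rad; top edge 82 mm above the belt.
- block_top (a point): Centre of the top face of the plate's terminal block, 25 mm from the bare face; axes as terminal_plate. The block stands in the middle of the plate, 18 mm wide (plate z), 50 mm long (plate y), 20 mm high: once the plate lies flat, pinch it across the 18 mm. While the plate is on edge its top 28 mm are free above the block.
- hole_0 (a point): Hole centre at the plate's bare face: 43 mm to +y, 15 mm to +z of the plate's origin. Goes on post_0. The +y pair of holes is 30 mm apart, the -y pair 54 mm, so the plate fits one way round only.
- hole_1 (a point): Hole 43 mm to +y, 15 mm to -z of the plate's origin, at the bare face. Goes on post_1.
- hole_2 (a point): Hole 43 mm to -y, 27 mm to +z of the plate's origin, at the bare face. Goes on post_2.
- hole_3 (a point): Hole 43 mm to -y, 27 mm to -z of the plate's origin, at the bare face. Goes on post_3.
- mount_base: Fixed grey base 100 x 138 x 8 mm with four white snap standoffs. Origin: centre of the underside, on the belt; z up, y towards the standoffs that stand close together (30 mm; the other pair 54 mm). Home, the plate has its y along the base's y, its x (block) up, its z along the base's -x and its origin 24 mm above the base's origin.
- post_0 (a point): Centre of a standoff's shoulder, 24 mm above the belt, where hole_0 rests: 43 mm to +y, 15 mm to -x of the base's origin. Each standoff: a 15 mm column up to the shoulder, an 8 mm neck, and a split arrowhead 7 mm thick (along the base's x) and 15 mm wide at its flat underside, 30.5 mm above the belt, tapering to 4 mm at its tip, 40.5 mm above it.
- post_1 (a point): Shoulder of the standoff for hole_1: 43 mm to +y, 15 mm to +x of the base's origin. A plate set on the arrowheads centres itself from up to 3 mm off and rests with its bare face about 34 mm above the belt. Pressed, it squeezes the sprung halves together; they spring out over it again (the click) in the last 1.5 mm before home.
- post_2 (a point): Shoulder of the standoff for hole_2: 43 mm to -y, 27 mm to -x of the base's origin. Pushing through takes about 3 to 5 N for one standoff, 15 to 20 N for all four at once.
- post_3 (a point): Shoulder of the standoff for hole_3: 43 mm to -y, 27 mm to +x of the base's origin.
- plate_rack: Fixed dark steel rack 130 x 124 x 6 mm with two grooves along its y axis, 36 mm to -x and +x of its middle, between grey bars that rise to 24 mm above the belt (lift a plate straight up by 20 mm or more). Origin: centre of its underside; x towards the robot. Rack and base stand left and right of the robot, either way round; the belt between them is free.
- blank_plate: Aluminium plate of the same outline (110 x 76 x 5 mm) without holes or block, standing in the rack's other groove. Stays there. Same axes as the terminal plate.
- parts_cup: Small green plastic cup, 70 mm wide, 45 mm high, origin at the centre of its underside. Not to be disturbed.
- varnish_bottle: White bottle with a red cap, 43 mm wide, 120 mm high, origin at the centre of its underside. Not to be disturbed.
- tape_yellow_roll: Flat roll of yellow tape, 62 mm wide, 12 mm high, origin at the centre of its underside. Not to be disturbed.
Things that resemble listed ones, but are neither listed nor needed, are in the scene too. Of the things shaped like the terminal_plate, the aluminium one is meant.

How it is judged:
By the outcome, as a careful person would: the job done as asked, in the order asked, and still so for the second after the job is handed in, with the robot touching nothing.
It also fails if it takes over 54 s, if anything falls off the work surface, if the arm or the gripper's body presses on something with over 40 N, if the wrist force passes 120 N, or if a joint passes its speed limit or range.

ROBOT

A 7-joint arm with a two-finger parallel gripper is mounted at the origin on the work surface; the furniture and walls round the work are solid. World frame = base frame: x ahead of the robot, y to its left, z up, the work surface at z = 0. Lengths are in m, angles in degrees, forces in N, time in s.
With the tool pointing down it reaches from about 0.35 to 0.775 m from the base axis. Payload 3.1 kg.
Tool frame: the origin (TCP) lies on the centre line of the jaws, within the pads' length; the fingertips stand 17 mm ahead of it and the grasp point (between the pads) lies 2 mm behind it (robot.tip_reach is the distance from the TCP to the fingertips, in m); z points along the fingers, y is the line along which they close (so a half turn about z gives the same grasp; the last joint's range is limited). The gripper opens to 85 mm and grips with 20 to 120 N. Pads are 22 mm wide; open, the fingers measure 114 mm over their backs; the gripper's body (76 mm by 85 mm) begins 54 mm behind the grasp point. The pads swing forward as they close: fully open they stand 13 mm farther back than shut.
Start: joints at [-79.739, 17.813, 0.802, 86.603, -0.252, 75.585, -1.558], TCP at [0.12, 0.537, 0.248] pointing down, gripper open.
Joint ranges: [-154.91, 154.91], [-16.99, 109.72], [-72.82, 74.43], [7.12, 147.25], [-82.49, 262.49], [11.32, 116.49], [-174.64, 174.64]. Speed limits (degrees/s): [159.86, 159.86, 180, 180, 180, 180, 180].

INTERFACE

Orientations are given as [roll, pitch, yaw] about the fixed x, y, z axes, in that order (R = Rz(yaw) Ry(pitch) Rx(roll)).
In Python, from station import robot, fingers, vision, workorder, recognise gives the robot as it stands. Calls block until the motion is done:
- robot.move_to(position, orientation): joint-space move of the TCP to a pose.
- robot.line_to(position, orientation=None, velocity=0.15, f_stop=None): straight line of the TCP; orientation=None keeps the orientation; velocity is the mean speed in m/s. With f_stop (N) it stops when the force on the tool has changed by that much, and returns True; else False.
- robot.move_j(angles): joint-space move.
- fingers.gripper_to(opening, force=None): opening from 0.0 (shut) to 1.0 (fully open); force is the grip in N (None keeps the last); returns when the fingers have stopped.
- robot.pause(seconds).
- robot.inverse_kinematics(position, orientation): joint angles nearest the present ones, or None.
- vision.grab_frame(name): name is "scene" or "top"; returns the picture (400x640x3 uint8, red, green, blue); there is no depth.
- vision.calibration(name): a dict with "mtx" (3x3 intrinsics, pixels), "k1" (the pictures are not rectified: a ray, as slopes to the right and down, at radius r is drawn at 1 + k1 r^2 times it, then the intrinsics apply), "extrinsics" (4x4, takes a point from world to camera coordinates). Camera axes: x right, y up, looking along -z (the intrinsics and any distortion apply to the point x, -y, -z); pixel columns grow to the right and rows downward; lengths in m; the calibration is good to about 2 mm. A picture is of the moment at which its call begins. calibration takes no time and is no camera call.
A pose or a line that the arm cannot do raises robot.PlanningError and nothing moves.
- workorder.close_job(): hands the job in; it is judged then, once.
Trained networks look in the newest picture that a camera, given by its name, has taken for a name from the list of things; names that differ only in an ending like _2 or _b are one class to them, and where a whole thing is asked for, a point or a joint stands for the part that bears it (a point fixed in the world has none). Each returns a list of dicts, best first, with "p" (0 to 1); they miss things now and then, are a little off and sometimes report something else, mostly with a low value. They report only what shows in the picture. A call takes as long as a camera call. They do not tell look-alikes from the thing itself.
- recognise(label, camera): "rect" ([centre column, centre row, width, height] in pixels, round what is visible of it).
Readings, each from a call of its own:
- robot.current_time_s(): time.
- robot.current_joint_positions(): joint angles.
- robot.current_dq(): joint speeds.
- robot.current_joint_torque(): joint torques, N m.
- robot.current_tool_pos(): TCP position.
- robot.current_eef_rot(): TCP orientation.
- robot.current_contact_force(): force on the tool from outside, world axes, zero at the start.
- robot.current_torque(): the same for the moment, N m.
- robot.current_finger_gap(): opening from 0.0 (shut) to 1.0 (fully open).
- robot.current_gripper_force(): force on a finger pad.
Only numpy, scipy, OpenCV 4.12 (cv2) and the standard library are available. Lean on these libraries where they do the work, as an engineer would, in place of code of your own. Each camera call takes 0.05 s, during which the arm holds its last target. There are 200 camera calls.

## Working session

There is one attempt and no reset: what is moved stays moved. The work goes in short steps, each a Python script; the robot and the scene stay as the last script left them, time stands still between calls to the robot, and variables do not carry over. Pictures are saved under pics/ and viewed, at most 10 in all, crops included, and the job is handed in when it is done.

```bash
mkdir -p pics; ls; python3 - <<'E'
from station import robot, fingers, vision, workorder, recognise
import cv2
for c in("scene","top"):
    f=vision.grab_frame(c); cv2.imwrite(f"pics/{c}0.png",f[:,:,::-1])
    k=vision.calibration(c); print(c,k)
    for l in("terminal_plate","blank_plate","mount_base","plate_rack","parts_cup","varnish_bottle","tape_yellow_roll","block_top","post_0"):
        try: print(l,[(d["p"],[round(float(v)) for v in d["rect"]]) for d in recognise(l,c)][:4])
        except Exception as e: print(l,e)
print(robot.current_time_s(),robot.tip_reach,robot.current_eef_rot())
E
```

```text
pics
scene {'mtx': array([[385.44972428,   0.        , 315.75650023],
       [  0.        , 385.44972428, 197.6881015 ],
       [  0.        ,   0.        ,   1.        ]]), 'k1': -0.05587744155191065, 'extrinsics': array([[ 0.80967499, -0.58687474, -0.00210969, -0.46824026],
       [ 0.3149029 ,  0.4314131 ,  0.84541049, -0.20358883],
       [-0.49523991, -0.68517208,  0.53411295, -1.17548452],
       [ 0.        ,  0.        ,  0.        ,  1.        ]])}
terminal_plate [(0.98, [398, 322, 36, 40]), (0.61, [320, 244, 24, 34])]
blank_plate [(0.81, [338, 232, 21, 29]), (0.65, [320, 244, 21, 31])]
mount_base [(0.85, [257, 184, 37, 23])]
plate_rack [(0.59, [330, 250, 50, 32]), (0.51, [318, 242, 23, 36])]
parts_cup [(0.5, [229, 166, 16, 12])]
varnish_bottle [(0.76, [266, 150, 14, 24])]
tape_yellow_roll [(0.48, [372, 285, 21, 18]), (0.16, [265, 150, 10, 21])]
block_top [(0.85, [319, 242, 22, 30]), (0.8, [399, 324, 36, 45])]
post_0 [(0.91, [259, 183, 39, 24])]
top {'mtx': array([[403.99936206,   0.        , 320.72047034],
       [  0.        , 403.99936206, 198.10549497],
       [  0.     
[... 224 characters left out ...]
      -5.15898092e-01],
       [-1.95272380e-01,  1.43566828e-03,  9.80747998e-01,
        -1.65765853e+00],
       [ 0.00000000e+00,  0.00000000e+00,  0.00000000e+00,
         1.00000000e+00]])}
terminal_plate [(0.78, [442, 223, 23, 28]), (0.28, [366, 228, 10, 3])]
blank_plate [(0.64, [365, 205, 29, 2]), (0.29, [367, 227, 17, 11])]
mount_base [(0.75, [251, 211, 33, 27])]
plate_rack [(0.7, [366, 218, 31, 31])]
parts_cup [(0.49, [206, 223, 24, 14])]
varnish_bottle [(0.63, [208, 181, 13, 10])]
tape_yellow_roll [(0.7, [411, 212, 15, 14])]
block_top [(0.76, [444, 222, 23, 25]), (0.48, [368, 224, 22, 9])]
post_0 [(0.59, [250, 215, 34, 32])]
1.0 0.017 [1.79999333e+02 2.26790244e-04 1.67355912e+02]
```

```bash
python3 - <<'E'
import cv2,numpy as np
t=cv2.imread("pics/top0.png");s=cv2.imread("pics/scene0.png")
a=cv2.resize(t[160:250,185:475],None,fx=2.75,fy=2.75,interpolation=cv2.INTER_CUBIC)
b=cv2.resize(s[130:350,210:430],None,fx=1.5,fy=1.5,interpolation=cv2.INTER_CUBIC)
c=np.zeros((a.shape[0]+b.shape[0],800,3),np.uint8);c[:a.shape[0],:a.shape[1]]=a;c[a.shape[0]:,:b.shape[1]]=b
d=cv2.resize(t[190:240,345:390],None,fx=6,fy=6,interpolation=cv2.INTER_CUBIC);c[a.shape[0]:a.shape[0]+300,340:610]=d
d=cv2.resize(t[190:235,232:272],None,fx=4.7,fy=6,interpolation=cv2.INTER_CUBIC);c[a.shape[0]:a.shape[0]+270,611:799]=d
cv2.imwrite("pics/c1.png",c)
E
```

```text
(no output)
```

View pics/c1.png

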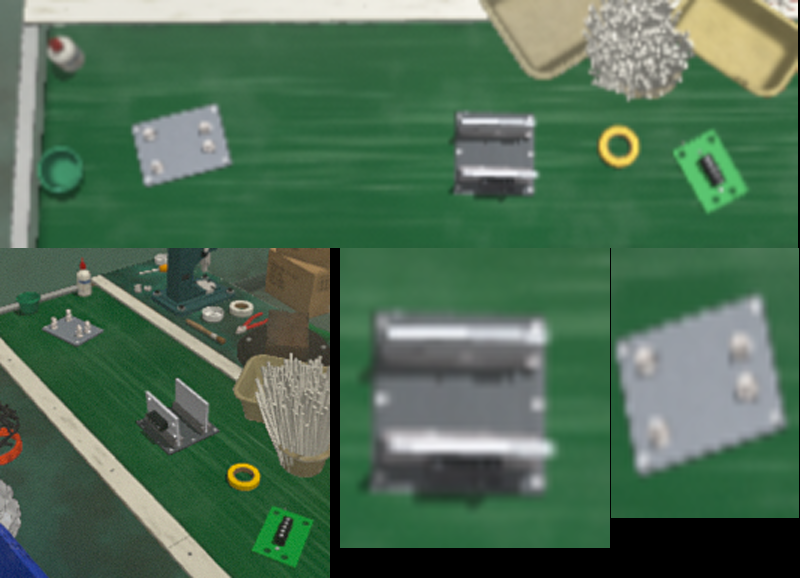

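View pics/scene0.png

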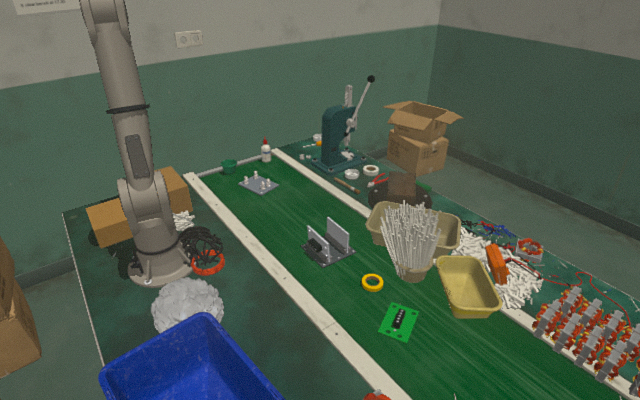

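The green board (top ≈ 442,223; scene ≈ 398,322) is a look‑alike. The aluminium plate with the black block stands in the rack's near groove (top ≈ 367,227; scene ≈ 320,244), and the crop confirms it. The plain plate is in the far groove. The base is at top ≈ (251,211), with its narrow post pair on the right, towards the rack.

Next I'll fit poses to the silhouettes in both cameras.

```bash
cat > h.py <<'E'
import cv2,numpy as np
from scipy.optimize import least_squares
from scipy.spatial.transform import Rotation as Rn
from station import robot, fingers, vision, workorder, recognise
K={c:vision.calibration(c) for c in("scene","top")}
def proj(P,c):
    k=K[c];E=k["extrinsics"];q=np.asarray(P)@E[:3,:3].T+E[:3,3]
    s=np.c_[q[:,0],-q[:,1]]/-q[:,2:];s=s*(1+k["k1"]*(s**2).sum(1,keepdims=True))
    return s@k["mtx"][:2,:2].T+k["mtx"][:2,2]
def box(lo,hi): return np.array([[x,y,z] for x in(lo[0],hi[0]) for y in(lo[1],hi[1]) for z in(lo[2],hi[2])])
def soft(img):   # 1 = not green belt
    f=img.astype(float);s=(f[...,1]-np.maximum(f[...,0],f[...,2]))/(f[...,1]+1)
    return s
S=8
def render(parts,c,win):
    x0,y0,x1,y1=win;m=np.zeros(((y1-y0)*S,(x1-x0)*S),np.uint8)
    for p in parts:
        u=(proj(p,c)+.5-[x0,y0])*S
        h=cv2.convexHull(np.round((u-.5)*16).astype(np.int32))
        cv2.fillConvexPoly(m,h,255,shift=4)
    m=cv2.resize(m,(x1-x0,y1-y0),interpolation=cv2.INTER_AREA)/255.
    return cv2.GaussianBlur(m,(0,0),.6)
def tf(parts,t,R): return [p@R.T+t for p in parts]
def fit(model,x0,imgs,wins,scale,keep=lambda m:m):
    obs={}
    for c in wins:
        a,b,d,e=wins[c];s=soft(imgs[c][b:e,a:d]);g=np.median(s[s>np.percentile(s,60)])
        obs[c]=np.clip(1-s/g,0,1)
    scale=np.array(scale)
    def r(q):
        ps=model(q*scale);return np.concatenate([(render(ps,c,wins[c])-obs[c]).ravel() for c in wins])
    best=None
    from scipy.optimize import minimize
    o=minimize(lambda q:(r(q)**2).sum(),np.array(x0)/scale,method="Nelder-Mead",options=dict(xatol=.02,fatol=1e-3,maxiter=1500,initial_simplex=np.array(x0)/scale+np.vstack([np.zeros(len(x0)),3*np.eye(len(x0))])))
    return o.x*scale,o.fun,obs
def base_parts():
    ps=[box((-.05,-.069,0),(.05,.069,.008))]
    for x,y in((-.015,.043),(.015,.043),(-.027,-.043),(.027,-.043)):
        a=np.linspace(0,2*np.pi,12);ci=np.c_[x+.0075*np.cos(a),y+.0075*np.sin(a)]
        ps+=[np.vstack([np.c_[ci,np.full(12,z)] for z in(.008,.024)]),
             np.vstack([box((x-.0035,y-.0075,.0305),(x+.0035,y+.0075,.0306)),box((x-.0035,y-.002,.0404),(x+.0035,y+.002,.0405))]),box((x-.004,y-.004,.024),(x+.004,y+.004,.0305))]
    return ps
PL=box((0,-.055,-.038),(.005,.055,.038));BL=box((.005,-.025,-.009),(.025,.025,.009))
def yawR(y): return Rn.from_euler("z",y).as_matrix()
def base_model(q): return tf(base_parts(),[q[0],q[1],0],yawR(q[2]))
def grab(): return {c:vision.grab_frame(c) for c in K}
def unproj(u,v,z,c):
    from scipy.optimize import fsolve
    return fsolve(lambda p:proj([[p[0],p[1],z]],c)[0]-[u,v],[.5,0])
E
cat > m1.py <<'E'
from h import *
imgs={c:cv2.imread(f"pics/{c}0.png")[:,:,::-1] for c in K}
b0=unproj(251,211,.01,"top");r0=unproj(366,218,.02,"top");print(b0,r0)
def pr(c): E=K[c]["extrinsics"];return -E[:3,:3].T@E[:3,3]
print(pr("scene"),pr("top"))
W={"top":(230,188,274,238),"scene":(232,166,282,204)}
for w in (W,{"top":W["top"]},{"scene":W["scene"]}):
  for y in(-2.9,-3.4):
    print("base",*fit(base_model,[*b0,y],imgs,w,[.001,.001,.01])[:2])
def rack(q):
    R=yawR(q[2]);ps=[box((-.065,-.062,0),(.065,.062,.006)),
      box((.036-.012,-.058,.006),(.036+.012,.058,.024)),box((-.036-.012,-.058,.006),(-.036+.012,.058,.024))]
    for gx,l,s,t in((.036,q[3],q[4],1),(-.036,q[5],q[6],0)):
        L=Rn.from_euler("y",l).as_matrix()
        for p in ([PL,BL] if t else [PL]):
            ps.append((p+[-.0025,0,.038])@L.T+[gx,s,.006])
    return tf(ps,[q[0],q[1],0],R)
W={"top":(342,190,392,242),"scene":(295,208,362,272)}
q,f,obs=fit(rack,[*r0,3.14,0,0,0,0],imgs,W,[.001,.001,.01,.01,.001,.01,.001]);print("rack",q.round(4),f)
q2,f,obs=fit(rack,q+[0,0,0,-q[3]*2,0,-q[5]*2,0],imgs,W,[.001,.001,.01,.01,.001,.01,.001]);print("rack",q2.round(4),f)
q3,f3,_=fit(rack,q2,imgs,{"top":W["top"]},[.001,.001,.01,.01,.001,.01,.001]);print("rack",q3.round(4),f3)
out=[]
for c in W:
    a,b,d,e=W[c];o=imgs[c][b:e,a:d].copy();o=cv2.resize(o,None,fx=7,fy=7,interpolation=cv2.INTER_CUBIC)
    for p in rack(q2):
        u=((proj(p,c)+.5-[a,b])*7).astype(np.int32);cv2.polylines(o,[cv2.convexHull(u)],True,(255,0,0),1)
    out.append(np.pad(o,((0,max(0,450-o.shape[0])),(0,0),(0,0)))[:450])
cv2.imwrite("pics/rack.png",np.hstack(out)[:,:800,::-1])
E
python3 m1.py
```

```text
[0.46929741 0.24827996] [ 0.43359136 -0.24520977]
[-0.13891371 -0.99237667  0.7989698 ] [ 0.1818809  -0.05014853  1.72648514]
base [ 0.46641023  0.25072817 -2.89489733] 50.539061907387335
base [ 0.46634905  0.25062097 -2.89627788] 50.385322491184205
base [ 0.46505538  0.25094802 -2.88961519] 24.561819915815864
base [ 0.46492889  0.25106131 -2.89305064] 24.585130893271224
base [ 0.4682215   0.25109179 -2.8912431 ] 19.393587473530637
base [ 0.4682786   0.25130615 -2.89580237] 19.445405934535497
rack [ 4.4970e-01 -2.4100e-01  3.1097e+00  3.8100e-02 -2.6000e-03 -6.3100e-02
 -2.6000e-03] 103.08574146045711
rack [ 4.4990e-01 -2.4090e-01  3.1143e+00  3.9300e-02 -1.2000e-03 -4.1900e-02
 -2.0000e-03] 101.32600677403195
rack [ 4.4780e-01 -2.4030e-01  3.1052e+00  4.2400e-02  2.7000e-03 -2.8800e-02
  3.0000e-04] 9.063908185102367
```

View pics/rack.png

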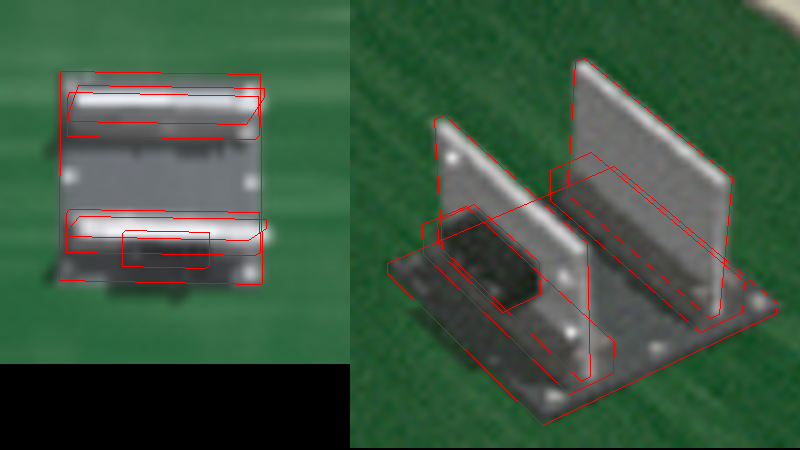

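```bash
cat > ik.py <<'E'
from h import *
import itertools
def ok(p,R):
    q=robot.inverse_kinematics(list(p),Rn.from_matrix(R).as_euler("xyz",degrees=True).tolist());return None if q is None else np.round(q,0)
def toolR(z,y):
    z=np.array(z,float);z/=np.linalg.norm(z);y=np.array(y,float);y-=z*(y@z);y/=np.linalg.norm(y);return np.c_[np.cross(y,z),y,z]
p=[.4137,-.24,.08]
for s in(1,-1):
    print("grasp",s,ok(p,toolR([0,0,-1],[s,0,0])))
for x in(.42,.5):
  for d in (0,-30,-60,-90,90,180):
   for t in(30,45,60):
    a=np.deg2rad(d);h=np.array([np.cos(a),np.sin(a),0])
    z=np.sin(np.deg2rad(t))*h+np.array([0,0,-np.cos(np.deg2rad(t))])
    for s in(1,-1):
        print(x,d,t,s,ok([x-.04*h[0],-.04*h[1],.05],toolR(z,[0,0,s*1.])))
ya=-2.893
for y in(ya,ya+np.pi):
    # plate z along base -x
    print("base",ok([.466,.251,.06],toolR([0,0,-1],[-np.cos(y),-np.sin(y),0])))
E
python3 ik.py
```

```text
grasp 1 [-20.  33.  65. 112. -35.  58.  61.]
grasp -1 [ -20.   33.   65.  112.  -35.   58. -119.]
0.42 0 30 1 None
0.42 0 30 -1 None
0.42 0 45 1 None
0.42 0 45 -1 None
0.42 0 60 1 None
0.42 0 60 -1 None
0.42 -30 30 1 [ -45.    7.   18.  145.   65.   25. -117.]
0.42 -30 30 -1 [-46.   7.  19. 145.  65.  25.  63.]
0.42 -30 45 1 None
0.42 -30 45 -1 None
0.42 -30 60 1 None
0.42 -30 60 -1 None
0.42 -60 30 1 [ -55.   18.   25.  131.   37.   39. -122.]
0.42 -60 30 -1 [-48.  17.  17. 131.  40.  41.  56.]
0.42 -60 45 1 [ -61.   26.   20.  132.   51.   48. -145.]
0.42 -60 45 -1 [-57.  26.  15. 131.  53.  50.  33.]
0.42 -60 60 1 [ -64.   38.   14.  129.   56.   59. -161.]
0.42 -60 60 -1 [-63.  37.  13. 129.  57.  59.  19.]
0.42 -90 30 1 [ -55.   29.   33.  116.   15.   53. -124.]
0.42 -90 30 -1 [-44.  27.  19. 115.  23.  55.  48.]
0.42 -90 45 1 [ -60.   38.   31.  111.   22.   61. -135.]
0.42 -90 45 -1 [-49.  35.  16. 111.  30.  65.  36.]
0.42 -90 60 1 [ -63.   49.   30.  106.   26.   70. -142.]
0.42 -90 60 -1 [-52.  46.  15. 106.  34.  75.  29.]
0.42 90 30 1 [-22.  43.  65. 116. -60.  83. 164.]
[... 1652 characters left out ...]
6.   72. -135.]
0.5 -90 60 -1 [-48.  50.  17.  95.  35.  77.  37.]
0.5 90 30 1 [-13.  42.  50. 105. -57.  78. 152.]
0.5 90 30 -1 [-18.  46.  58. 105. -61.  84. -25.]
0.5 90 45 1 [-10.  56.  59. 101. -70. 101. 164.]
0.5 90 45 -1 [ -8.  53.  54. 101. -67.  98. -17.]
0.5 90 60 1 [ 53.  54. -31.  94. -28.  72. 134.]
0.5 90 60 -1 [  2.  60.  48.  96. -71. 109. -13.]
0.5 180 30 1 [ -32.   64.   64.   74.  -41.  101. -149.]
0.5 180 30 -1 [-24.  55.  43.  73. -27.  94.  20.]
0.5 180 45 1 [ -22.   70.   54.   58.  -34.  115. -156.]
0.5 180 45 -1 [-16.  64.  35.  57. -22. 111.  15.]
0.5 180 60 1 None
0.5 180 60 -1 None
base [-51.  28.  28. 105. -16.  51.  -2.]
base [-29.  26.  -1. 104.   1.  50. 163.]
```

The overlay matches. The rack is at about (0.449, −0.241) with yaw ≈ 3.11. The terminal plate in the near groove leans about 0.04 rad towards the robot, and its block shows at scene crop (490,250). Now grasp and lift.

```bash
cat >> h.py <<'E'
def toolR(z,y):
    z=np.array(z,float);z/=np.linalg.norm(z);y=np.array(y,float);y=y-z*(y@z);y/=np.linalg.norm(y);return np.c_[np.cross(y,z),y,z]
def eu(R): return Rn.from_matrix(R).as_euler("xyz",degrees=True).tolist()
def st(m=""): print(m,"t",round(robot.current_time_s(),2),"tcp",np.round(robot.current_tool_pos(),4),"rpy",np.round(robot.current_eef_rot(),1),"F",np.round(robot.current_contact_force(),1),"gap",round(robot.current_finger_gap(),3),"j",np.round(robot.current_joint_positions()))
E
python3 - <<'E'
from h import *
robot.move_to([.42,0.0,.26],eu(toolR([0,0,-1],[1,0,0])));st()
yw=3.11;lean=.04
xr=np.array([np.cos(yw),np.sin(yw),0]);zp=np.array([0,0,np.cos(lean)])+np.sin(lean)*xr
R=toolR(-zp,-xr);g=np.array([.449,-.2408,0])+xr*(.036)+zp*.070+[0,0,.006]-zp*.001
g[2]=.075;print(g)
robot.move_to(g+zp*.07,eu(R))
fingers.gripper_to(.5,60)
print(robot.line_to(g,eu(R),.12,f_stop=8));st("down")
fingers.gripper_to(0.0,60);st("grip")
print(robot.line_to(g+[0,0,.03],None,.08,f_stop=None));st("lift")
robot.line_to(g+[0,0,.12],None,.2);st("lift")
im=grab()
for c in im: cv2.imwrite(f"pics/{c}1.png",im[c][:,:,::-1])
a=cv2.resize(im["top"][150:260,300:440],None,fx=3,fy=3,interpolation=2);b=cv2.resize(im["scene"][140:280,250:375],None,fx=3,fy=3,interpolation=2)
o=np.zeros((420,795,3),np.uint8);o[:330,:420]=a;o[:,420:]=b;cv2.imwrite("pics/c2.png",o[:,:,::-1])
E
```

```text
t 3.2 tcp [0.4202 0.0013 0.2599] rpy [-180.    -0.    90.2] F [-0.5 -0.1 -0.2] gap 1.001 j [-24.   2.  22. 104.  -1.  74.  -1.]
[ 0.41026008 -0.2395757   0.075     ]
False
down t 5.46 tcp [ 0.4106 -0.24    0.0754] rpy [177.7   0.   88.2] F [ 0.2 -0.4  0.5] gap 0.498 j [ -1.  21.  37. 114. -19.  48.  44.]
grip t 5.88 tcp [ 0.4116 -0.24    0.0759] rpy [177.5   0.   88.2] F [ 1.6 -0.1  2.3] gap 0.044 j [ -1.  21.  37. 114. -19.  48.  44.]
False
lift t 6.41 tcp [ 0.4093 -0.2393  0.1047] rpy [177.8  -0.   88.2] F [-0.4  0.5 -1.3] gap 0.046 j [ -3.  18.  38. 112. -16.  52.  42.]
lift t 7.01 tcp [ 0.4094 -0.2389  0.1938] rpy [ 1.778e+02 -1.000e-01  8.820e+01] F [-0.5 -0.1 -1.5] gap 0.04 j [ -6.  12.  41. 106. -10.  64.  36.]
```

View pics/c2.png

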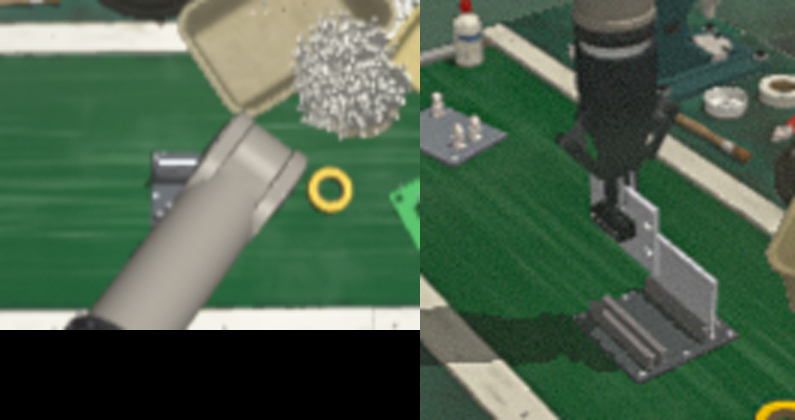

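The plate is held by its top edge, clear of the rack at scene crop (625,220), and the blank plate is still in its groove. Now lay it down.

```bash
python3 - <<'E'
from h import *
robot.line_to([.43,-.06,.22],None,.3);st()
t=np.deg2rad(60);z=np.array([0,-np.sin(t),-np.cos(t)]);R=toolR(z,[0,0,-1])
p=np.array([.45,-.04,.0367])
q=robot.inverse_kinematics(list(p),eu(R));print(q)
robot.move_to(p+[0,0.0,.10],eu(R));st("above")
print(robot.line_to(p+[0,0,.015],None,.12,f_stop=6));st()
print(robot.line_to(p+[0,0,-.004],None,.03,f_stop=3));st("touch")
fingers.gripper_to(.16);st("open")
c=np.array(robot.current_tool_pos())
robot.line_to(c-z*.06,None,.12);st("back")
im=grab()
for c in im: cv2.imwrite(f"pics/{c}2.png",im[c][:,:,::-1])
a=cv2.resize(im["top"][180:250,230:400],None,fx=2.4,fy=2.4,interpolation=2);b=cv2.resize(im["scene"][140:280,220:345],None,fx=3,fy=3,interpolation=2)
o=np.zeros((420,790,3),np.uint8);o[:168,:408]=a;o[:,410:785]=b;cv2.imwrite("pics/c3.png",o[:,:,::-1])
E
```

```text
t 7.87 tcp [ 0.4293 -0.0607  0.2191] rpy [1.778e+02 1.000e-01 8.820e+01] F [ 1.  -0.3 -0.7] gap 0.047 j [-24.   3.  32. 109.  -2.  66.   7.]
[-47.49137086  46.73977848  20.53899232 109.37166282  38.68318774
  66.62672845  32.25209235]
above t 8.63 tcp [ 0.4499 -0.0423  0.1374] rpy [-1.199e+02  1.000e-01  1.796e+02] F [-0.4 -0.8 -2. ] gap 0.046 j [-44.  35.  17. 109.  42.  77.  37.]
False
 t 9.49 tcp [ 0.4504 -0.0403  0.0525] rpy [-1.200e+02  1.000e-01  1.799e+02] F [ 0.9 -0.2 -3.2] gap 0.044 j [-44.  44.  15. 109.  42.  70.  31.]
True
touch t 10.01 tcp [ 0.4501 -0.04    0.0369] rpy [-119.9   -0.  -179.9] F [0.1 1.  3.4] gap 0.039 j [-44.  46.  15. 109.  42.  69.  30.]
open t 10.27 tcp [ 0.4496 -0.0394  0.0356] rpy [-1.201e+02 -1.000e-01 -1.800e+02] F [-0.6 -0.2  1. ] gap 0.164 j [-44.  46.  15. 109.  42.  69.  30.]
back t 10.92 tcp [0.4493 0.012  0.0657] rpy [-1.2e+02 -1.0e-01 -1.8e+02] F [0.7 0.1 0.2] gap 0.158 j [-47.  44.  14. 105.  38.  76.  31.]
```

View pics/c3.png

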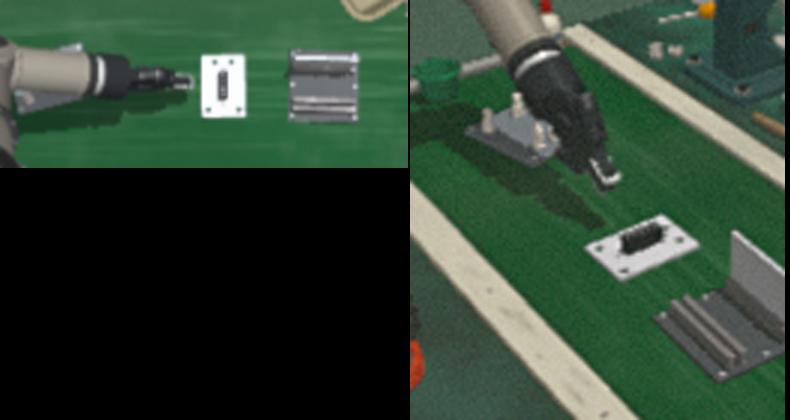

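The plate is flat, block up, clear of everything, with its centre at about (223,86) in the top crop. Its narrow hole pair points to +x. Next, fit its pose per camera.

```bash
cat >> h.py <<'E'
def plate_model(q,z=0.): # plate lying: x up, z along azimuth q[2]
    zz=np.array([np.cos(q[2]),np.sin(q[2]),0]);R=np.c_[[0,0,1],np.cross(zz,[0,0,1]),zz]
    return tf([PL,BL],[q[0],q[1],z],R)
E
python3 - <<'E'
from h import *
im={c:cv2.imread(f"pics/{c}2.png")[:,:,::-1] for c in K}
p0=unproj(230+223/2.4,180+86/2.4,.005,"top");print(p0)
W={"top":(308,196,340,234),"scene":(276,206,318,236)}
for w in(W,{"top":W["top"]},{"scene":W["scene"]}): 
    q,f,_=fit(plate_model,[*p0,1.57],im,w,[.001,.001,.01]);print(q.round(4),f)
z=[0,0,-1];a=np.array(robot.current_joint_positions())
E
```

```text
[ 0.44670639 -0.0615276 ]
[ 0.4509 -0.0605  1.5805] 70.80588518489975
[ 0.4488 -0.0606  1.5769] 44.433607398481826
[ 0.4527 -0.0608  1.5727] 21.145497544083273
```

```bash
python3 - <<'E'
from h import *
px,py,pa=.4508,-.0606,1.575
c=np.array(robot.current_tool_pos());robot.line_to(c+[0,.02,.10],None,.25)
R=toolR([0,0,-1],[np.cos(pa),np.sin(pa),0])
robot.move_to([px,py,.10],eu(R));fingers.gripper_to(.45,100);st("over")
print(robot.line_to([px,py,.0245],eu(R),.1,f_stop=6));st("down")
fingers.gripper_to(0.0,100);st("grip")
robot.line_to([px,py,.13],None,.15);st("lift")
im=grab()
for k in im: cv2.imwrite(f"pics/{k}3.png",im[k][:,:,::-1])
bx,by,ba=.4664,.2508,-2.893
a=ba+np.pi;R2=toolR([0,0,-1],[np.cos(a),np.sin(a),0])
robot.move_to([bx,by-.10,.15],eu(R2));st()
robot.line_to([bx,by,.10],eu(R2),.15);st("hover")
im=grab()
for k in im: cv2.imwrite(f"pics/{k}4.png",im[k][:,:,::-1])
a=cv2.resize(im["top"][180:250,210:300],None,fx=4,fy=4,interpolation=2);b=cv2.resize(im["scene"][120:215,215:300],None,fx=5,fy=5,interpolation=2)
o=np.zeros((475,790,3),np.uint8);o[:280,:360]=a;o[:475,362:787]=b;cv2.imwrite("pics/c4.png",o[:,:,::-1])
E
```

```text
over t 13.0 tcp [ 0.4508 -0.0597  0.0997] rpy [-180.    -0.  -179.7] F [0.1 0.4 0.8] gap 0.452 j [-15.  16.  24. 113.  -8.  52. 104.]
False
down t 13.91 tcp [ 0.4514 -0.0608  0.0249] rpy [-1.800e+02  1.000e-01 -1.798e+02] F [-0.1  0.5  0.2] gap 0.447 j [-12.  23.  22. 117. -13.  42. 108.]
grip t 14.23 tcp [ 0.4517 -0.0609  0.0256] rpy [-1.800e+02  1.000e-01 -1.798e+02] F [-1.1 -0.1  6.7] gap 0.186 j [-12.  23.  22. 117. -13.  42. 108.]
lift t 15.08 tcp [ 0.4498 -0.0604  0.1291] rpy [ 1.800e+02 -1.000e-01 -1.798e+02] F [-0.4 -0.1 -1.3] gap 0.184 j [-16.  14.  25. 112.  -7.  56. 103.]
 t 16.72 tcp [0.4664 0.15   0.1497] rpy [-180.     0.   104.2] F [ 0.4 -0.2 -1.1] gap 0.183 j [-44.  17.  29. 105.  -9.  61.   3.]
hover t 17.61 tcp [0.467  0.2495 0.1003] rpy [1.800e+02 1.000e-01 1.042e+02] F [ 0.5 -0.3 -1.3] gap 0.184 j [-50.  24.  26. 102. -12.  56.  -5.]
```

View pics/c4.png

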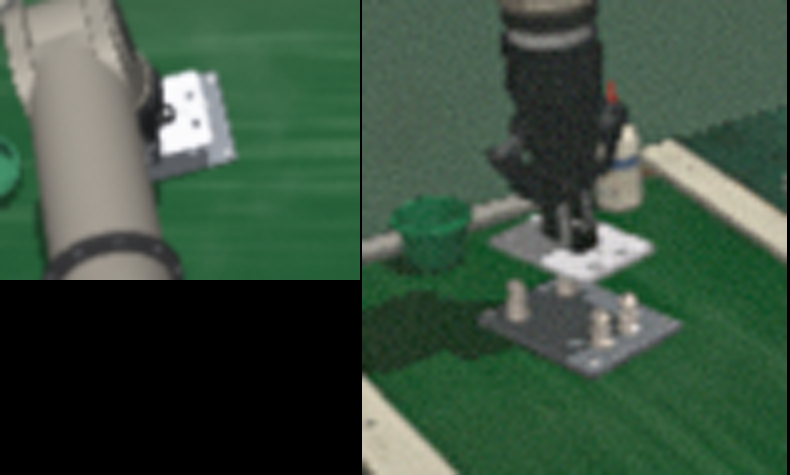

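The plate hovers over the base with its narrow pair over the narrow posts. Scene crop: plate corners at about (655,245) and (590,285), posts at (628,305) and (600,325). Next I'll check the offset numerically, leaving out the gripper area.

```bash
python3 - <<'E'
from h import *
from scipy.optimize import minimize
img={c:cv2.imread(f"pics/{c}4.png")[:,:,::-1] for c in K}
T=np.array([.467,.2495]);zb=.0747;az=-2.893+np.pi
for c,win,bq in(("scene",(232,157,285,200),[.4682,.2512,-2.893]),("top",(247,194,275,225),[.465,.251,-2.893])):
    a,b,d,e=win;s=soft(img[c][b:e,a:d]);g=np.median(s[s>np.percentile(s,60)]);o=np.clip(1-s/g,0,1)
    w=np.ones_like(o)
    if c=="scene":
        w[:171-b,241-a:266-a]=0; w[:,:238-a]*=1
    else: w[:, :249-a]=0
    def f(q,n=False):
        m=render(plate_model([q[0]/1e3,q[1]/1e3,q[2]/100],zb)+base_model([q[3]/1e3,q[4]/1e3,q[5]/100]),c,win)
        return (w*(m-o)**2).sum()
    x0=np.array([T[0]*1e3,T[1]*1e3,az*100,bq[0]*1e3,bq[1]*1e3,bq[2]*100])
    r=minimize(f,x0,method="Nelder-Mead",options=dict(xatol=.03,fatol=1e-3,maxiter=2000,initial_simplex=x0+np.vstack([np.zeros(6),2*np.eye(6)])))
    print(c,f(x0),r.fun,r.x.round(2),"plate-TCP",(r.x[:2]-T*1e3).round(2),"base-plate",(r.x[3:5]-r.x[:2]).round(2))
E
```

```text
scene 94.6469338623883 93.24771398162673 [ 468.03  247.93   27.28  467.75  250.74 -288.19] plate-TCP [ 1.03 -1.57] base-plate [-0.28  2.81]
top 3.740433391439943 1.8826428723869566 [ 468.06  249.85   26.01  465.35  249.56 -289.28] plate-TCP [1.06 0.35] base-plate [-2.71 -0.29]
```

```bash
python3 - <<'E'
from h import *
x,y=.4656,.2510
robot.line_to([x,y,.070],None,.08);robot.pause(.2);st("near")
im=grab()
for k in im: cv2.imwrite(f"pics/{k}5.png",im[k][:,:,::-1])
print(robot.line_to([x,y,.0585],None,.02,f_stop=5));st("contact")
robot.pause(.2);st("settled")
im=grab()
for k in im: cv2.imwrite(f"pics/{k}6.png",im[k][:,:,::-1])
b=cv2.resize(im["scene"][155:210,220:290],None,fx=6,fy=6,interpolation=2);a=cv2.resize(im["top"][185:240,235:285],None,fx=6,fy=6,interpolation=2)
o=np.hstack([a,b]);cv2.imwrite("pics/c5.png",o[:,:,::-1])
E
```

```text
near t 18.43 tcp [0.4661 0.2512 0.0705] rpy [179.9  -0.  104.2] F [-1.  -0.3 -1.2] gap 0.183 j [-49.  27.  25. 104. -14.  52.  -4.]
True
contact t 19.02 tcp [0.4672 0.2495 0.0607] rpy [1.799e+02 1.000e-01 1.042e+02] F [2.2 0.7 0.1] gap 0.18 j [-49.  27.  25. 104. -14.  51.  -4.]
settled t 19.22 tcp [0.4672 0.2496 0.0608] rpy [179.9   0.2 104.2] F [ 2.5 -1.  -0.2] gap 0.186 j [-49.  27.  25. 104. -14.  51.  -4.]
```

View pics/c5.png

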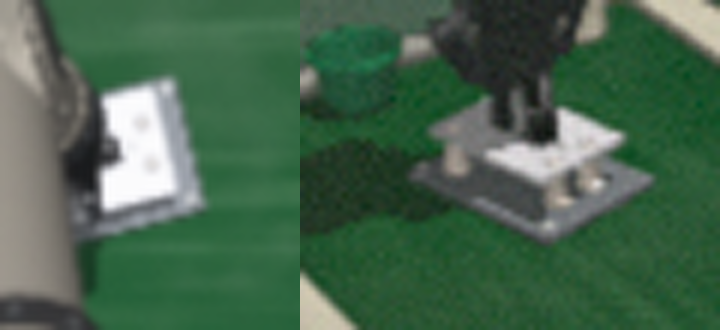

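The plate sits on the arrowheads: bare face at about 35 mm, and posts showing through the +y holes at top crop (140,122) and (150,162). The lateral force shows it is centring towards +x/−y, so I'll follow that and then press.

```bash
python3 - <<'E'
from h import *
x,y=.4680,.2488
robot.line_to([x,y,.0603],None,.01);robot.pause(.2);st("shift")
print(robot.line_to([x,y,.0585],None,.01,f_stop=10));st("seat")
E
```

```text
shift t 19.84 tcp [0.4675 0.2494 0.0605] rpy [1.800e+02 1.000e-01 1.043e+02] F [-1.2  1.7  4.6] gap 0.186 j [-49.  27.  25. 104. -14.  51.  -3.]
False
seat t 20.18 tcp [0.4678 0.2494 0.0593] rpy [1.800e+02 1.000e-01 1.043e+02] F [-3.6  0.3  8.1] gap 0.187 j [-48.  28.  24. 104. -14.  51.  -3.]
```

```bash
python3 - <<'E'
from h import *
x,y=.4674,.2494
for z in(.0575,.056,.0545,.053,.0515,.050,.0485,.0475):
    s=robot.line_to([x,y,z],None,.015,f_stop=35);print(z,s,np.round(robot.current_tool_pos(),4),np.round(robot.current_contact_force(),1),np.round(robot.current_eef_rot(),1),np.round(robot.current_torque(),2))
    if s: break
robot.pause(.2);st("end")
im=grab()
for k in im: cv2.imwrite(f"pics/{k}7.png",im[k][:,:,::-1])
b=cv2.resize(im["scene"][155:210,220:290],None,fx=6,fy=6,interpolation=2);a=cv2.resize(im["top"][185:240,235:285],None,fx=6,fy=6,interpolation=2)
cv2.imwrite("pics/c6.png",np.hstack([a,b])[:,:,::-1])
E
```

```text
0.0575 False [0.4677 0.2495 0.0588] [-2.9  1.  10.8] [1.799e+02 1.000e-01 1.042e+02] [-0.    0.62  0.06]
0.056 False [0.4678 0.2495 0.0578] [-4.2  0.4 14. ] [1.799e+02 1.000e-01 1.042e+02] [-0.11  0.87  0.03]
0.0545 False [0.4675 0.2494 0.0545] [1.  0.5 0.9] [1.799e+02 1.000e-01 1.042e+02] [ 0.29 -0.05  0.09]
0.053 False [0.4675 0.2494 0.0526] [0.4 1.5 2.1] [179.9   0.2 104.2] [ 0.31 -0.07  0.11]
0.0515 False [0.4666 0.2485 0.0506] [ 0.1 -0.1 -1.2] [-179.9    0.2  104.2] [ 0.03 -0.09  0.01]
0.05 False [0.4671 0.2486 0.0497] [-0.5 -1.4 -0.4] [-180.     0.2  104.2] [-0.13  0.13  0.03]
0.0485 False [0.4671 0.2487 0.0496] [-3.6 -2.6  9.1] [-1.800e+02  1.000e-01  1.042e+02] [-0.47  0.81  0.05]
0.0475 False [0.4671 0.2487 0.0496] [-6.  -3.  14.9] [-1.800e+02  1.000e-01  1.042e+02] [-0.71  1.21  0.01]
end t 22.38 tcp [0.4671 0.2487 0.0496] rpy [-1.800e+02  1.000e-01  1.042e+02] F [-5.  -3.8 15.6] gap 0.184 j [-48.  28.  24. 105. -15.  50.  -3.]
```

View pics/c6.png

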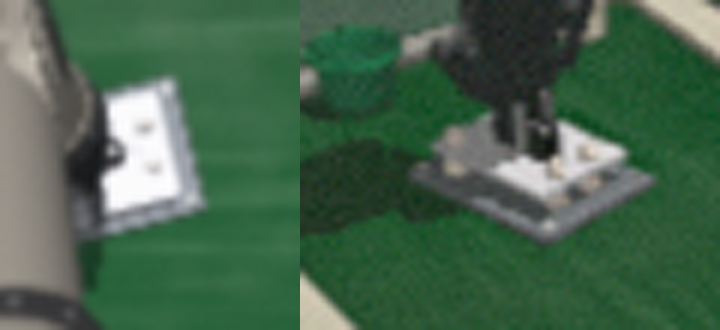

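The heads stand above the plate, and it stopped hard at exactly home height (TCP 0.0496, face at 24 mm). One slightly firmer press to be sure, then unload, release and check.

```bash
python3 - <<'E'
from h import *
print(robot.line_to([.4673,.2491,.0462],None,.02,f_stop=15));st("press")
robot.line_to([.4671,.2487,.0497],None,.02);robot.pause(.1);st("unload")
fingers.gripper_to(.45);st("open")
robot.line_to([.4671,.2487,.15],None,.12);robot.line_to([.44,0.0,.25],None,.3);st("away")
im=grab()
for k in im: cv2.imwrite(f"pics/{k}8.png",im[k][:,:,::-1])
b=cv2.resize(im["scene"][140:250,210:360],None,fx=5,fy=5,interpolation=2)[:500,:430];a=cv2.resize(im["top"][185:240,230:275],None,fx=8,fy=8,interpolation=2)
o=np.zeros((500,790,3),np.uint8);o[:440,:360]=a;o[:b.shape[0],360:]=b;cv2.imwrite("pics/c7.png",o[:,:,::-1])
W={"top":(230,188,274,238),"scene":(232,166,282,204)}
for c in W:
    a,b,d,e=W[c];s=soft(im[c][b:e,a:d])
E
```

```text
False
press t 22.73 tcp [0.4671 0.2487 0.0495] rpy [-1.800e+02  1.000e-01  1.042e+02] F [-7.5 -4.7 23.2] gap 0.182 j [-48.  28.  24. 105. -15.  50.  -3.]
unload t 23.15 tcp [0.4673 0.2488 0.0497] rpy [1.799e+02 1.000e-01 1.042e+02] F [-0.1 -0.4  1.6] gap 0.185 j [-48.  28.  24. 105. -15.  50.  -3.]
open t 23.5 tcp [0.467  0.2487 0.0495] rpy [180.    0.2 104.2] F [ 0.5 -0.7  0.9] gap 0.455 j [-48.  28.  24. 105. -15.  50.  -3.]
away t 25.53 tcp [0.4395 0.0017 0.2492] rpy [-1.800e+02  1.000e-01  1.044e+02] F [ 0.4 -0.  -0.6] gap 0.453 j [-36.   5.  36. 103.  -3.  73.  15.]
```

View pics/c7.png

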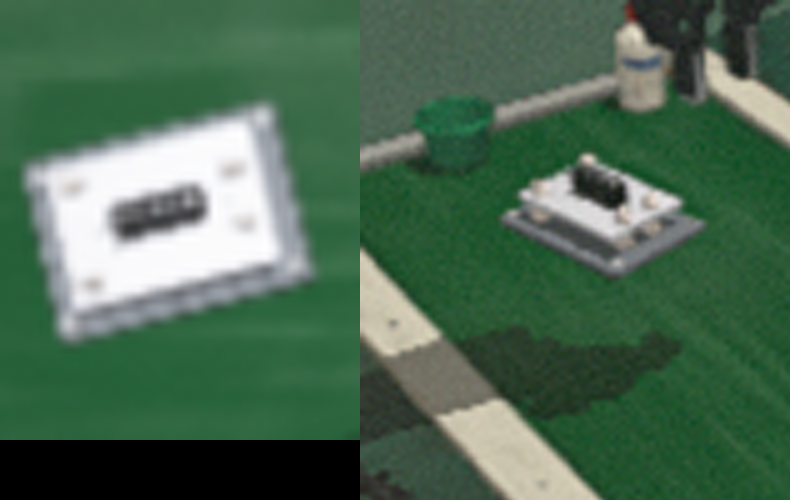

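All four heads stand through the plate, and it lies level and home. In the top crop they are at (75,187), (92,285), (232,170) and (245,222). The cup and bottle are undisturbed.

```bash
python3 - <<'E'
from station import workorder
print(workorder.close_job())
E
```

```text
the job is handed in; nothing more can be done
None
```

The terminal plate was laid flat on the belt, taken again by its block and pressed home on all four standoffs, then released; the job was handed in at about 25.5 s of the 54 s.

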